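# Proof-test the brake of a storeroom post lift

### The arm

A 6-joint arm with a two-finger parallel gripper is mounted at the origin on the work surface. World frame = base frame: x ahead of the robot, y to its left, z up, the work surface at z = 0. Lengths are in m, angles in rad, forces in N, time in s.
With the tool pointing down it reaches from about 0.35 to 0.725 m from the base axis. Payload 4.3 kg.
Tool frame: the origin (TCP) lies midway between the tips of the shut fingers; the grasp point (between the pads) lies 19 mm behind it (manip.grasp_offset is the distance from the TCP to the grasp point, in m); z points along the fingers, y is the line along which they close (so a half turn about z gives the same grasp; the last joint's range is limited). The gripper opens to 85 mm and grips with 20 to 120 N. Pads are 22 mm wide; open, the fingers measure 114 mm over their backs; the gripper's body (76 mm by 85 mm) begins 54 mm behind the grasp point. The pads swing forward as they close: fully open they stand 13 mm farther back than shut.
Start: joints at [-1.414, 0.377, 0.081, 1.274, 0, 1.46], TCP at [0.152, -0.555, 0.231] pointing down, gripper open.
Joint ranges: [-2.72, 2.72], [-0.84, 1.66], [-1.02, 1.22], [-1.77, 2.12], [-1.37, 1.28], [-3.14, 3.14]. Speed limits (rad/s): [2.57, 2.57, 3.14, 3.14, 3.14, 3.14].

### API

Orientations are given as a rotation vector (axis times angle).
In Python, from station import manip, vision gives the robot as it stands.
- The arm moves only by the shell command python3 -m pendant 'ROWS' [FORCE]. ROWS is text: rows parted by semicolons, each of 7 numbers parted by spaces: the closure, from -1 (fully open) to 1 (shut), then the shift along the world's x, y, z in cm, then the turn, a rotation vector about the world's x, y, z in rad. In form: grip dx dy dz wx wy wz; .... A call has exactly 5 rows; each row is the pose to reach, as a shift and turn from the pose commanded when the call began; what a row does not reach only later rows make up. A row lasts 1/8 s, in which the tool goes at most 62.5 mm and 10.7 degrees, less where a joint would pass 70% of its speed; a pose out of reach is approached as far as the arm can. A call with a gripper value outside its range is refused whole. The fingers move at their own pace and stop on an object; FORCE is the grip in N (left out, the last holds). Time passes only in rows, so rows that repeat a pose let the fingers close, or fill a call up. It gives the time, the measured TCP pose, the force, the opening and the grip force at its end, in the units of the state.
- manip.get_obs(): the state, without advancing time (a new reading comes with each control period).
- vision.grab_frame(name): name is "side" or "top"; returns a dict with "pixels" (420x560x3 uint8, blue, green, red), "fx", "fy", "cx", "cy" (pixels), "position" and "orientation" of the camera in the world. Camera axes: x right, y up, looking along -z (the intrinsics and any distortion apply to the point x, -y, -z); pixel columns grow to the right and rows downward; lengths in m; the calibration is good to about 2 mm. A picture is of the moment at which its call begins. There is no depth.
- manip.hand_in(): hands the job in; it is judged then, once.
The state is a dict: "time": time; "q": joint angles; "qvel": joint speeds; "joint_efforts": joint torques, N m; "position": TCP position; "tcp_rot": TCP orientation; "ft_force": force on the tool from outside, world axes, zero at the start; "ft_torque": the same for the moment, N m; "width": finger opening in m; "gripper_force": force on a finger pad.
Only numpy, scipy, OpenCV 4.12 (cv2) and the standard library are available. Lean on these libraries where they do the work, as an engineer would, in place of code of your own. Each camera call takes 0.05 s, during which the arm holds its last target. There are 200 camera calls.

### The job

Proof-test the hand brake of the little post lift: pull its lever up to the third notch and let go, then set the rectangular test weight (the slab with the grip bar, not the round one) level and centred on the lift's domed saddle, so that it balances there and the brake is seen to hold it for a second. Then hold the release button down until the lever is fully home and the lift has sunk to the bottom with the weight riding on it, untouched and still balanced. Leave the flasks and the round weight where they stand.

Things in the scene. Friction and masses are not known exactly. Their poses are not given: they have to be found in the camera images.
- lift: the post lift, fixed to the table: grey mechanism on a dark steel base plate 190 x 250 x 12 mm. Origin on the table below the lever's hinge; its x axis points from the lever side to the button side, y from the lever to the saddle post, z up. The plate spans x -75 to 115 mm, y -55 to 195 mm. Saddle post at x 0, y 140 mm; button at x 85, y 0
- lever (a joint): angle of the brake lever in rad: 0 fully home, grows as the grip is raised; end stop 1.12. A ratchet holds it at notches 1 to 4 at 0.25, 0.50, 0.75 (the third) and 1.00; past a notch it falls back into it when let go, and it can only go back when the release button is held down. It may start at home or in notch 1. The damped hinge needs about 5 to 15 N at the grip, more when pulled fast
- lever_hinge (a point): point on the lever's hinge axis, 95 mm above the table; the axis is the lift's y axis
- lever_knob (a point): centre of the black rubber cross grip, a barrel 40 mm long along the lift's y and 28 mm in diameter with flat ends, on the end of the lever's 12 mm rod, 140 mm from the hinge. At lever angle q it stands at x = -140 sin(1.10 - q), y = 0, z = 95 + 140 cos(1.10 - q) mm in the lift's frame: home it leans 63 degrees from vertical towards the lift's -x, in the third notch 20 degrees
- release_top (a point): centre of the top face of the black release button, 32 mm diameter, 78 mm above the table, travel 9 mm straight down, 3 N at first and 5 to 8 N pressed; the ratchet lets go from about 6 mm and catches again if the button comes up before the lever is home. It dips by itself as the lever clicks past a notch. The loaded lift takes about 1 to 2 s to sink
- saddle_top (a point): crown of the lift's dark steel domed saddle, 80 mm diameter, convex, radius of curvature 75 mm with a crown about 14 mm wide that is nearly flat. Moves straight up 80 mm per rad of lever: 117 mm above the table at the bottom, 177 mm in the third notch. Free to be approached from above
- weight: the test weight, 0.5 to 0.8 kg: dark steel slab 120 (x) x 64 (y) x 22 mm with a grip bar 60 (x) x 16 (y) mm standing 35 mm above the slab's middle, top 57 mm above the underside. Origin at the centre of its underside, z up, x along the slab and the bar
- round_weight: another dark steel weight, a disc 90 mm diameter with a small knob, 58 mm tall, loose; not to be used. Origin at the centre of its underside
- flask_a: loose grey flask with a pale metal foot, upright, 48 mm diameter, 120 mm tall, a bystander; origin at the centre of its underside, z up
- flask_b: loose grey flask with a pale metal foot, upright, 48 mm diameter, 120 mm tall, a bystander; origin at the centre of its underside, z up
- flask_c: loose grey flask with a pale metal foot, upright, 48 mm diameter, 120 mm tall, a bystander; origin at the centre of its underside, z up
- flask_d: loose grey flask with a pale metal foot, upright, 48 mm diameter, 120 mm tall, a bystander; origin at the centre of its underside, z up

How it is judged:
By the outcome, as a careful person would: the job done as asked, in the order asked, and still so for the second after the job is handed in, with the robot touching nothing.
It also fails if it takes over 70 s, if anything falls off the work surface, if the arm or the gripper's body presses on something with over 40 N, if the wrist force passes 120 N, or if a joint passes its speed limit or range.

## Working session

There is one attempt and no reset: what is moved stays moved. The work goes in short steps, Python scripts to look and compute and a shell command to move; the robot and the scene stay as the last step left them, time stands still between calls to the robot, and variables do not carry over. Pictures are saved under pics/ and viewed, at most 10 in all, crops included, and the job is handed in when it is done.

```bash
ls; mkdir -p pics; cat > h.py <<'E'
import numpy as np,cv2
from scipy.spatial.transform import Rotation as R
from station import manip,vision
def cam(f):
    o=np.array(f["orientation"],float)
    M=o if o.shape==(3,3) else (R.from_rotvec(o).as_matrix() if o.size==3 else R.from_quat(o).as_matrix())
    return np.array(f["position"]),M
def ray(f,u,v):
    p,M=cam(f); d=M@np.array([(u-f["cx"])/f["fx"],-(v-f["cy"])/f["fy"],-1]); return p,d/np.linalg.norm(d)
def onz(f,u,v,z):
    p,d=ray(f,u,v); return p+d*(z-p[2])/d[2]
def proj(f,P):
    p,M=cam(f); c=(np.atleast_2d(P)-p)@M
    return np.c_[f["cx"]+f["fx"]*c[:,0]/-c[:,2], f["cy"]-f["fy"]*c[:,1]/-c[:,2]]
E
python3 - <<'E'
from h import *
import pickle
for n in("top","side"):
    f=vision.grab_frame(n); pickle.dump(f,open(n+".pkl","wb")); cv2.imwrite(f"pics/{n}0.png",f["pixels"])
    print(n,{k:v for k,v in f.items() if k!="pixels"})
print(manip.get_obs())
E
```

```text
pics
top {'fx': 519.8984418202546, 'fy': 519.8984418202546, 'cx': 284.2393918233518, 'cy': 212.90503363287445, 'position': array([0.47222651, 0.02245622, 1.26741551]), 'orientation': array([ 0.03027655, -0.08109049, -1.54053424])}
side {'fx': 540.4051484558852, 'fy': 540.4051484558852, 'cx': 278.4045503773301, 'cy': 206.5874636853389, 'position': array([0.43142336, 1.27244364, 1.06825601]), 'orientation': array([ 0.06899384, -1.38086104, -2.741882  ])}
{'time': 0.1, 'q': array([-1.41433178e+00,  3.77996449e-01,  7.97538147e-02,  1.27437785e+00,
        9.26847448e-07,  1.46049847e+00]), 'qvel': array([-0.00098557, -0.00068038,  0.00303481, -0.0001355 ,  0.00061996,
        0.00034615]), 'joint_efforts': array([ 7.51344032e-04, -4.64695930e+01,  2.70581603e+01,  1.20663652e-02,
       -1.23621353e-04, -5.20500848e-06]), 'position': array([ 0.15149163, -0.55408126,  0.23044841]), 'tcp_rot': array([-3.11188125e+00, -4.17545521e-01,  6.46434876e-05]), 'ft_force': array([ 0.82420127, -0.91994936, -0.25650318]), 'ft_torque': array([-0.00754304,  0.04332744, -0.04136294]), 'gripper_force': 0.0, 'width': 0.08543118138244309}
```

View pics/top0.png

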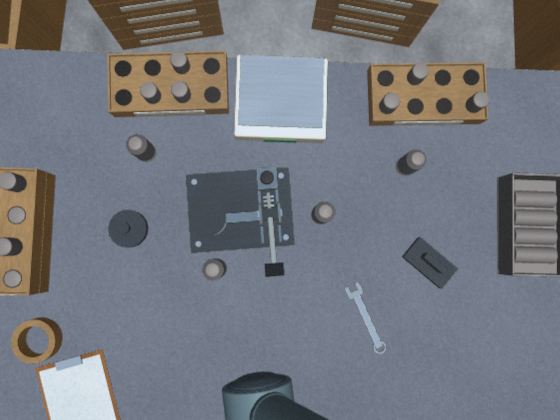

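View pics/side0.png

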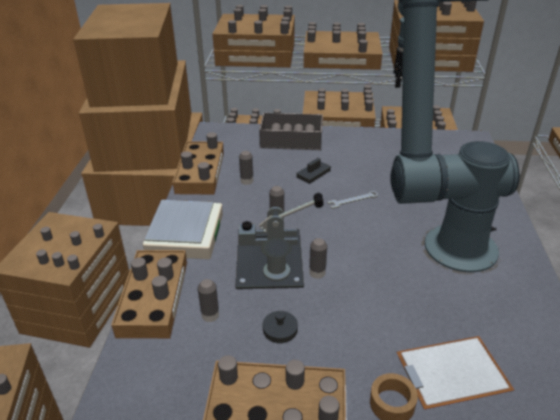

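The top view shows the lift plate spanning roughly (187,170)–(294,252), with the knob at (274,269), the button at (267,177) and the saddle near (213,215). The slab is at (430,262) and the round weight at (128,229). Flasks stand at (137,145), (213,269), (324,212) and (415,160). In the side view the saddle post is at (277,240) and the knob at (319,200).

```bash
python3 - <<'E'
from h import *
import pickle
f=pickle.load(open("top.pkl","rb")); im=f["pixels"]; s=pickle.load(open("side.pkl","rb"))
a=cv2.resize(im[160:285,175:300],(500,500),interpolation=cv2.INTER_CUBIC); b=cv2.resize(im[225:300,395:470],(300,300),interpolation=cv2.INTER_CUBIC)
c=cv2.resize(s["pixels"][150:290,225:335],None,fx=2.5,fy=2.5,interpolation=cv2.INTER_CUBIC)[:600]
out=np.zeros((600,800,3),np.uint8); out[:500,:500]=a; out[:300,500:]=b; 
cc=cv2.resize(c,(236,300)); out[300:,500:736]=cc
out=cv2.convertScaleAbs(out,alpha=1.8,beta=10); cv2.imwrite("pics/crop.png",out)
hsv=cv2.cvtColor(im,cv2.COLOR_BGR2HSV); g=im.max(2)
print("table",im[300,250],"plate",im[240,240],"weight",im[270,440],"knob",im[269,274])
for name,(x0,y0,x1,y1),z,th in (("plate",(175,160,302,262),.012,66),("weight",(395,230,465,295),.022,66),("round",(100,200,155,255),.02,66)):
    for t in (55,62,70):
        m=(g[y0:y1,x0:x1]<t).astype(np.uint8); m=cv2.morphologyEx(m,cv2.MORPH_CLOSE,np.ones((5,5)) )
        if name=="plate": m=cv2.morphologyEx(m,cv2.MORPH_OPEN,np.ones((17,17)))
        cs=max(cv2.findContours(m,0,2)[0],key=cv2.contourArea,default=None)
        if cs is None: continue
        r=cv2.minAreaRect(cs+np.array([[x0,y0]])); P=np.array([onz(f,*p,z) for p in cv2.boxPoints(r)])
        e=P[1]-P[0];e2=P[2]-P[1]
        print(name,t,P.mean(0).round(4),"sides",np.linalg.norm(e).round(4),np.linalg.norm(e2).round(4),"ang",np.degrees(np.arctan2([e[1],e2[1]],[e[0],e2[0]])).round(1),np.round(r[0],1))
for u,v in((137,145),(213,269),(324,212),(415,160)): print("flask",onz(f,u,v,.12).round(3))
S=[(194,182),(281,176),(198,244),(286,238)]
print([onz(f,*p,.014).round(3) for p in S]); print("button",onz(f,267,177,.078),"knob",onz(f,274,269,.158))
E
```

```text
table [139 124 115] plate [84 77 71] weight [82 77 71] knob [49 43 37]
weight 55 [ 0.4491 -0.3716  0.022 ] sides 0.0137 0.0593 ang [ -50.9 -140.4] [430.1 264. ]
weight 62 [ 0.4492 -0.3718  0.022 ] sides 0.0172 0.0623 ang [ -50.9 -140.4] [430.2 263.9]
weight 70 [ 0.4492 -0.3718  0.022 ] sides 0.0172 0.0623 ang [ -50.9 -140.4] [430.2 263.9]
round 55 [0.5158 0.3101 0.02  ] sides 0.0238 0.0024 ang [  2.7 -88.3] [146.5 228. ]
round 62 [0.5053 0.317  0.02  ] sides 0.0614 0.0142 ang [ -12.9 -104. ] [143.4 232.3]
round 70 [0.5122 0.3186 0.02  ] sides 0.0716 0.0205 ang [ -2.9 -94. ] [142.8 229.4]
flask [0.695 0.316 0.12 ]
flask [0.427 0.139 0.12 ]
flask [ 0.559 -0.102  0.12 ]
flask [ 0.683 -0.304  0.12 ]
[array([0.63 , 0.203, 0.014]), array([ 0.652, -0.007,  0.014]), array([0.481, 0.187, 0.014]), array([ 0.502, -0.023,  0.014])]
button [0.6392936  0.02705186 0.078     ] knob [0.4318871 0.0058865 0.158    ]
```

View pics/crop.png

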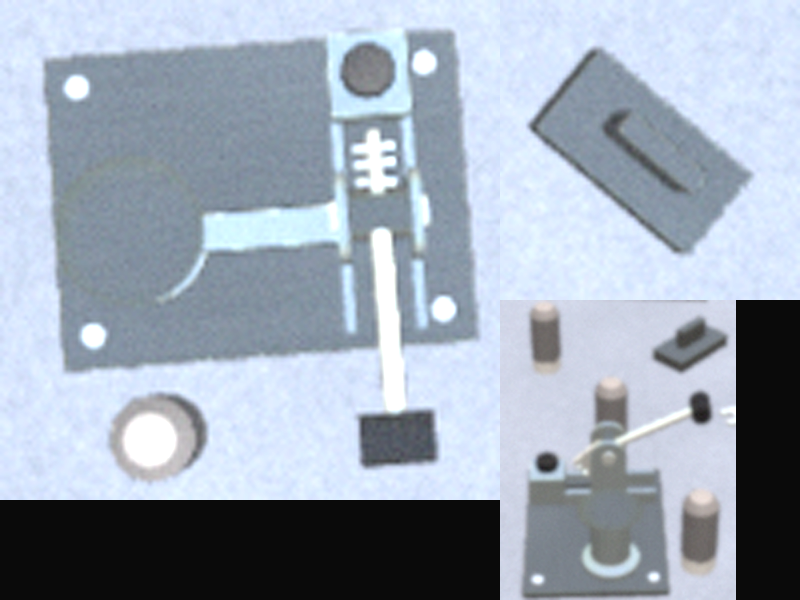

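```bash
cat >> h.py <<'E'
def rect(f,box,z,t,k=1,fill=True):
    x0,y0,x1,y1=box; g=f["pixels"].max(2); m=(g[y0:y1,x0:x1]<t).astype(np.uint8)
    if k>1: m=cv2.morphologyEx(m,cv2.MORPH_OPEN,np.ones((k,k)))
    c=max(cv2.findContours(m,0,2)[0],key=cv2.contourArea)+np.array([[x0,y0]])
    r=cv2.minAreaRect(c); P=np.array([onz(f,*p,z) for p in cv2.boxPoints(r)]); e=P[1]-P[0];e2=P[2]-P[1]
    return P.mean(0).round(4),np.linalg.norm(e).round(4),np.linalg.norm(e2).round(4),np.degrees(np.arctan2([e[1],e2[1]],[e[0],e2[0]])).round(1),np.round(r[0],1)
E
python3 - <<'E'
from h import *
import pickle
f=pickle.load(open("top.pkl","rb")); s=pickle.load(open("side.pkl","rb"))
print("weight",rect(f,(395,230,465,295),.015,100)); print("bar",rect(f,(415,245,447,280),.04,65)); print("round",rect(f,(100,200,155,255),.01,100))
print("plate",rect(f,(175,160,300,262),.012,98,9)); print("knob",rect(f,(260,258,290,282),.16,60))
# lift frame from plate corners read in the 4x crop (z=12mm)
crop=np.array([(45,60),(455,30),(477,338),(66,371)])/4+np.array([175,160])-0.4
W=np.array([onz(f,*p,.012)[:2] for p in crop]); L=np.array([(.115,.195),(.115,-.055),(-.075,-.055),(-.075,.195)])
lc,wc=L.mean(0),W.mean(0); H=(L-lc).T@(W-wc); th=np.arctan2(H[0,1]-H[1,0],H[0,0]+H[1,1])
Rm=np.array([[np.cos(th),-np.sin(th)],[np.sin(th),np.cos(th)]]); t=wc-Rm@lc
print("lift",t.round(4),np.degrees(th).round(2),"res mm",((L@Rm.T+t-W)*1000).round(1).tolist())
w=lambda x,y:Rm@[x,y]+t
print("saddle",w(0,.14),"button",w(.085,0),"obs button",onz(f,175+368/4-.4,160+69/4-.4,.078))
for q in(0,.25):
    k=np.r_[w(-.14*np.sin(1.1-q),0),.095+.14*np.cos(1.1-q)]; sd=np.r_[w(0,.14),.117+.08*q]
    print(q,k.round(4),"top",proj(f,k).round(1),"side",proj(s,k).round(1),"saddle top/side",proj(f,sd).round(1),proj(s,sd).round(1))
E
```

```text
weight (array([ 0.4532, -0.3717,  0.015 ]), np.float64(0.0665), np.float64(0.1242), array([ -39.3, -128.6]), array([429.2, 262.2]))
bar (array([ 0.4496, -0.3661,  0.04  ]), np.float64(0.0169), np.float64(0.0614), array([ -50.9, -140.4]), array([430.2, 263.9]))
round (array([0.5149, 0.3575, 0.01  ]), np.float64(0.0928), np.float64(0.0864), array([ -88.2, -177.3]), array([127.5, 228. ]))
plate (array([0.5634, 0.1307, 0.012 ]), np.float64(0.1701), np.float64(0.1887), array([ -84. , -174.1]), array([223. , 210.8]))
knob (array([0.4315, 0.006 , 0.16  ]), np.float64(0.0377), np.float64(0.0249), array([ -84.1, -173.9]), array([273.9, 269.2]))
lift [0.5553 0.0184] 6.08 res mm [[1.0, 0.9], [0.9, -0.1], [-1.1, -1.8], [-0.8, 1.1]]
saddle [0.54045665 0.15763156] button [0.63980915 0.02742372] obs button [0.63961121 0.0279829  0.078     ]
0 [0.4312 0.0052 0.1585] top [[274.3 269.3]] side [[317.8 199.3]] saddle top/side [[206.5 217. ]] [[275.5 242.7]]
0.25 [0.4507 0.0073 0.1874] top [[273.8 260.4]] side [[311.3 191.2]] saddle top/side [[205.4 216.4]] [[275.4 237. ]]
```

```bash
python3 -m pendant '-1 2.8 5.6 0 0 0 -0.03; -1 5.6 11.2 0 0 0 -0.06; -1 8.4 16.8 0 0 0 -0.1; -1 11.2 22.4 0 0 0 -0.13; -1 14 28 0 0 0 -0.16' && python3 -c "
from h import *
o=manip.get_obs();print(o['q'].round(3),o['position'].round(4))"
```

```text
time: 0.72
position: [0.2917, -0.2731, 0.2311]
tcp_rot: [-3.137, -0.165, -0.0]
ft_force: [0.4, 0.2, 0.4]
width: 0.0853
gripper_force: 0.0
[-0.912  0.024 -0.363  1.184  0.     2.125] [ 0.2917 -0.2731  0.2311]
```

```bash
python3 -m pendant '-1 2.8 5.6 0 0 0 0; -1 5.6 11.2 0 0 0 0; -1 8.4 16.8 0 0 0 0; -1 11.2 22.4 0 0 0 0; -1 14 27.9 0 0 0 0' && python3 -c "
from h import *
o=manip.get_obs();print(o['q'].round(3),o['position'].round(4), np.degrees(R.from_rotvec(o['tcp_rot']).as_matrix()[:2,1]))
"
```

```text
time: 1.35
position: [0.4317, 0.0058, 0.2312]
tcp_rot: [3.137, 0.168, 0.0]
ft_force: [0.7, -1.3, -0.1]
width: 0.0854
gripper_force: 0.0
[-0.133  0.089 -0.294  1.188 -0.     2.901] [0.4317 0.0058 0.2312] [  6.11967171 -56.96801953]
```

```bash
python3 -m pendant '-1 0 0 -3 0 0 0; -1 0 0 -6 0 0 0; -1 0 0 -8 0 0 0; -1 0 0 -9.4 0 0 0; -1 0 0 -9.4 0 0 0' 45 && python3 -m pendant '1 0 0 0 0 0 0;1 0 0 0 0 0 0;1 0 0 0 0 0 0;1 0 0 0 0 0 0;1 0 0 0 0 0 0' 45
python3 - <<'E'
from h import *
c=np.radians(6.08)
for q0 in (0,):
  for q in (.1,.2,.3,.4,.5,.6,.7,.8,.83):
    d=lambda q:(-.14*np.sin(1.1-q),.14*np.cos(1.1-q))
    x=(d(q)[0]-d(0)[0])*100;z=(d(q)[1]-d(0)[1])*100
    print(q,round(x*np.cos(c),2),round(x*np.sin(c),2),round(z,2))
E
```

```text
time: 1.98
position: [0.4303, 0.0039, 0.1364]
tcp_rot: [-3.137, -0.167, 0.004]
ft_force: [-0.2, 0.6, -0.1]
width: 0.0854
gripper_force: 0.0
time: 2.6
position: [0.4319, 0.0059, 0.1385]
tcp_rot: [-3.132, -0.168, -0.004]
ft_force: [-1.4, 7.0, 5.8]
width: 0.0394
gripper_force: 45.7
0.1 0.69 0.07 1.21
0.2 1.5 0.16 2.35
0.3 2.42 0.26 3.4
0.4 3.44 0.37 4.36
0.5 4.55 0.48 5.2
0.6 5.73 0.61 5.94
0.7 6.99 0.74 6.54
0.8 8.29 0.88 7.02
0.83 8.69 0.93 7.14
```

```bash
python3 -m pendant '1 0.33 0.03 0.6 0 0 0;1 0.69 0.07 1.21 0 0 0;1 1.09 0.11 1.79 0 0 0;1 1.5 0.16 2.35 0 0 0;1 1.95 0.21 2.88 0 0 0' && python3 -m pendant '1 0.47 0.05 0.52 0 0 0;1 0.97 0.1 1.01 0 0 0;1 1.49 0.16 1.48 0 0 0;1 2.04 0.21 1.92 0 0 0;1 2.6 0.27 2.32 0 0 0'
python3 -m pendant '1 0.58 0.06 0.39 0 0 0;1 1.18 0.13 0.74 0 0 0;1 1.8 0.19 1.06 0 0 0;1 2.44 0.26 1.34 0 0 0;1 3.09 0.33 1.6 0 0 0'
```

```text
time: 3.22
position: [0.4474, 0.0076, 0.1638]
tcp_rot: [-3.133, -0.168, 0.012]
ft_force: [-1.7, 6.3, -10.5]
width: 0.0397
gripper_force: 47.7
time: 3.85
position: [0.4704, 0.01, 0.1861]
tcp_rot: [-3.134, -0.168, 0.022]
ft_force: [-7.2, 4.3, -6.8]
width: 0.0396
gripper_force: 47.4
time: 4.47
position: [0.5, 0.0131, 0.2027]
tcp_rot: [-3.134, -0.168, 0.025]
ft_force: [-14.8, 3.0, -0.5]
width: 0.0397
gripper_force: 46.3
```

```bash
python3 -m pendant '1 0.65 0.07 0.25 0 0 0;1 1.3 0.14 0.48 0 0 0;1 1.64 0.18 0.59 0 0 0;1 1.64 0.18 0.59 0 0 0;1 1.64 0.18 0.59 0 0 0'
```

```text
time: 5.1
position: [0.5205, 0.0153, 0.2096]
tcp_rot: [-3.134, -0.169, 0.012]
ft_force: [-6.6, 5.2, -4.4]
width: 0.0391
gripper_force: 45.7
```

```bash
python3 -m pendant '-1 0 0 0 0 0 0;-1 0 0 0 0 0 0;-1 0 0 0 0 0 0;-1 0 0 2 0 0 0;-1 0 0 5 0 0 0' && python3 -m pendant '-1 -1 -3 4 0 0 0;-1 -1.5 -7 4 0 0 0.15;-1 -2 -13 4 0 0 0.3;-1 -2.5 -19 4 0 0 0.45;-1 -3 -25 4 0 0 0.6'
python3 - <<'E'
from h import *
f=vision.grab_frame("top");s=vision.grab_frame("side")
a=cv2.resize(f["pixels"][160:285,175:300],(500,500),interpolation=cv2.INTER_CUBIC);b=cv2.resize(s["pixels"][150:300,230:330],(300,450),interpolation=cv2.INTER_CUBIC)
o=np.zeros((500,800,3),np.uint8);o[:,:500]=a;o[:450,500:]=b
cv2.imwrite("pics/lev.png",cv2.convertScaleAbs(o,alpha=2.2))
c=np.radians(6.08);Rm=np.array([[np.cos(c),-np.sin(c)],[np.sin(c),np.cos(c)]])
for q in (.5,.75,1):
    k=np.r_[Rm@[-.14*np.sin(1.1-q),0]+[.5553,.0184],.095+.14*np.cos(1.1-q)];sd=np.r_[Rm@[0,.14]+[.5553,.0184],.117+.08*q]
    print(q,proj(f,k).round(1),proj(s,k).round(1),"saddle",proj(f,sd).round(1),proj(s,sd).round(1), "crop", (proj(f,k)-[175,160])*4,(proj(f,sd)-[175,160])*4)
print(rect(f,(250,200,300,290),.2,60))
print(manip.get_obs()["position"],manip.get_obs()["q"].round(2))
E
```

```text
time: 5.72
position: [0.5238, 0.0136, 0.2614]
tcp_rot: [3.137, 0.167, -0.002]
ft_force: [0.9, -0.8, 0.5]
width: 0.0855
gripper_force: 0.0
time: 6.35
position: [0.4942, -0.2385, 0.3019]
tcp_rot: [2.943, 1.094, 0.002]
ft_force: [1.2, 0.0, -0.1]
width: 0.0854
gripper_force: 0.0
0.5 [[273.  247.7]] [[302.2 184.6]] saddle [[204.3 215.8]] [[275.3 231.3]] crop [[391.88851057 350.80767058]] [[117.24753127 223.36943907]]
0.75 [[271.9 232.2]] [[291.3 180.1]] saddle [[203.2 215.2]] [[275.2 225.4]] crop [[387.53363475 288.68831203]] [[112.66750434 220.88421364]]
1 [[270.6 215. ]] [[279.1 178. ]] saddle [[202.  214.6]] [[275.2 219.4]] crop [[382.48008848 219.98628123]] [[107.91643074 218.30617443]]
(array([0.5078, 0.0138, 0.2   ]), np.float64(0.039), np.float64(0.0267), array([ -88.3, -178.4]), array([271.5, 232.5]))
[ 0.49360803 -0.24213291  0.30098405] [-0.57  0.32  0.17  1.43 -0.    1.87]
```

View pics/lev.png

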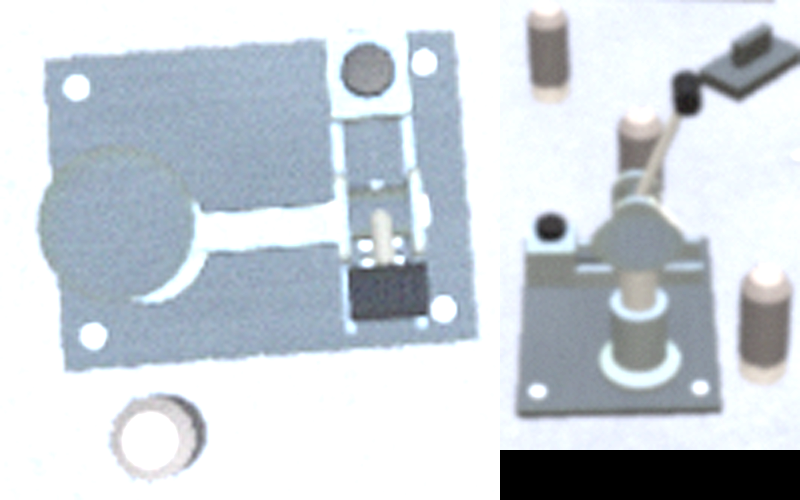

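```bash
python3 -m pendant '-1 -1 -3.3 -3.6 0 0 0.06;-1 -2 -6.6 -7.2 0 0 0.12;-1 -3 -9.9 -10.8 0 0 0.18;-1 -4.2 -13.1 -15 0 0 0.185;-1 -4.2 -13.1 -18 0 0 0.185' && python3 - <<'E'
from h import *
f=vision.grab_frame("side");t=vision.grab_frame("top");o=manip.get_obs()
a=cv2.resize(f["pixels"][110:210,250:370],(480,400),interpolation=cv2.INTER_CUBIC)
b=cv2.resize(t["pixels"][222:302,390:470],(320,320),interpolation=cv2.INTER_CUBIC)
im=np.zeros((400,800,3),np.uint8);im[:,:480]=a;im[:320,480:]=b
cv2.imwrite("pics/w.png",cv2.convertScaleAbs(im,alpha=1.8))
print(o["position"],o["tcp_rot"],o["q"].round(2))
x,y,yaw=.452,-.373,np.radians(51)
c=np.array([np.cos(yaw),np.sin(yaw)]);n=np.array([-c[1],c[0]])
for z,L,W in((.022,.06,.032),(.057,.03,.008)):
    P=np.array([np.r_[np.array([x,y])+i*L*c+j*W*n,z] for i,j in((1,1),(1,-1),(-1,-1),(-1,1))])
    print(z,"side crop",((proj(f,P)-[250,110]+.4)*4).round().tolist(),"top crop",((proj(t,P)-[390,222]+.4)*4+[480,0]).round().tolist())
E
```

```text
time: 7.08
position: [0.4513, -0.369, 0.1197]
tcp_rot: [2.837, 1.349, -0.001]
ft_force: [0.2, 0.5, -0.3]
width: 0.0856
gripper_force: 0.0
[ 0.45005278 -0.36546267  0.11776849] [-2.82960747 -1.35002279  0.00325126] [-0.79  0.45 -0.11  1.02  0.    1.46]
0.022 side crop [[238.0, 276.0], [183.0, 249.0], [271.0, 197.0], [325.0, 223.0]] top crop [[535.0, 140.0], [602.0, 59.0], [754.0, 189.0], [687.0, 271.0]]
0.057 side crop [[241.0, 219.0], [227.0, 212.0], [271.0, 186.0], [285.0, 193.0]] top crop [[615.0, 143.0], [633.0, 122.0], [711.0, 189.0], [694.0, 210.0]]
```

View pics/w.png

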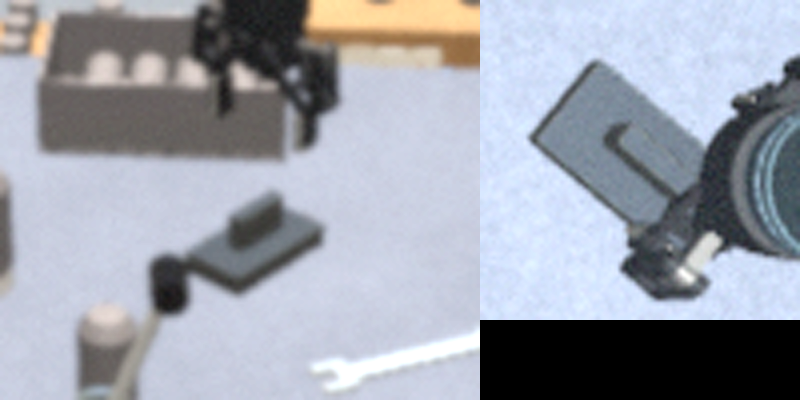

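The side crop shows the slab top corners at (185,255), (240,277) and (325,228), matching the prediction within about 2 mm. The top crop agrees too, so I descend.

```bash
python3 -m pendant '-1 -0.1 -0.6 -3 0 0 0;-1 -0.1 -0.6 -6 0 0 0;-1 -0.1 -0.6 -8 0 0 0;-1 -0.1 -0.6 -9.1 0 0 0;-1 -0.1 -0.6 -9.1 0 0 0' && python3 -m pendant '1 0 0 0 0 0 0;1 0 0 0 0 0 0;1 0 0 0 0 0 0;1 0 0 0 0 0 0;1 0 0 0 0 0 0' 80 && python3 -m pendant '1 0 0 2 0 0 0;1 0 0 6 0 0 0;1 0 0 11 0 0 0;1 0 0 17 0 0 0;1 0 0 22 0 0 0'; python3 -c "
from h import *
o=manip.get_obs();print(o['position'],o['tcp_rot'],o['ft_torque'],o['q'].round(2))"
```

```text
time: 7.8
position: [0.4516, -0.3731, 0.0307]
tcp_rot: [2.834, 1.355, 0.0]
ft_force: [0.1, 0.3, 0.7]
width: 0.0854
gripper_force: 0.0
time: 8.43
position: [0.4519, -0.374, 0.0309]
tcp_rot: [2.833, 1.354, 0.001]
ft_force: [1.2, -0.5, 3.1]
width: 0.0146
gripper_force: 79.1
time: 9.05
position: [0.4501, -0.3723, 0.2504]
tcp_rot: [-2.831, -1.353, 0.002]
ft_force: [1.0, -1.4, -8.1]
width: 0.0146
gripper_force: 79.4
[ 0.45009776 -0.37227116  0.2503686 ] [-2.83146676e+00 -1.35332089e+00  1.92253394e-03] [-0.17735796 -0.07478066 -0.01588191] [-0.8   0.4   0.16  1.34 -0.    1.45]
```

```bash
python3 -m pendant '1 -0.5 2 2 0 0 0;1 -1 5 4 0 0 -0.03;1 -1 9 6 0 0 -0.06;1 0 13 6 0 0 -0.1;1 0 17 6 0 0 -0.13' && python3 -m pendant '1 0.5 4 0 0 0 -0.03;1 1 8 0 0 0 -0.06;1 1.5 12 0 0 0 -0.1;1 2 16 0 0 0 -0.13;1 3 20 0 0 0 -0.15'; python3 -m pendant '1 1.5 4 0 0 0 -0.03;1 3 8 0 0 0 -0.06;1 4.5 12 0 0 0 -0.1;1 5.8 15 0 0 0 -0.12;1 5.8 16 -1 0 0 -0.12'; python3 -m pendant '1 0 0 -1.5 0 0 0;1 0 0 -3 0 0 0;1 0 0 -4 0 0 0;1 0 0 -4 0 0 0;1 0 0 -4 0 0 0'
python3 - <<'E'
from h import *
t=vision.grab_frame("top");f=vision.grab_frame("side");O=[manip.get_obs() for _ in range(2)];o=O[-1]
print(o["position"],o["tcp_rot"],o["ft_force"],o["ft_torque"],o["q"].round(2))
a=cv2.resize(f["pixels"][130:270,200:350],(480,448),interpolation=cv2.INTER_CUBIC)
b=cv2.resize(t["pixels"][155:275,150:230],(320,480),interpolation=cv2.INTER_CUBIC)
im=np.zeros((480,800,3),np.uint8);im[:448,:480]=a;im[:,480:]=b
cv2.imwrite("pics/hov.png",cv2.convertScaleAbs(im,alpha=1.8))
p=o["position"];M=R.from_rotvec(o["tcp_rot"]).as_matrix();c=M[:2,0];n=M[:2,1]
print("bar yaw",np.degrees(np.arctan2(c[1],c[0])))
for z,L,W in((p[2]-.031,.06,.032),(p[2]-.031+.022,.06,.032)):
    P=np.array([np.r_[p[:2]+i*L*c+j*W*n,z] for i,j in((1,1),(1,-1),(-1,-1),(-1,1))])
    print(round(z,4),"side crop",((proj(f,P)-[200,130]+.4)*3.2).round().tolist(),"top crop",((proj(t,P)-[150,155]+.4)*4+[480,0]).round().tolist())
E
```

```text
time: 9.68
position: [0.4498, -0.2003, 0.3077]
tcp_rot: [-2.912, -1.165, 0.004]
ft_force: [0.3, -1.5, -6.7]
width: 0.0146
gripper_force: 79.5
time: 10.3
position: [0.4783, -0.0011, 0.3075]
tcp_rot: [-2.993, -0.945, 0.009]
ft_force: [0.7, 0.1, -6.6]
width: 0.0144
gripper_force: 79.5
time: 10.92
position: [0.5378, 0.1588, 0.2975]
tcp_rot: [-3.045, -0.769, 0.007]
ft_force: [-0.9, -1.2, -8.0]
width: 0.0142
gripper_force: 79.6
time: 11.55
position: [0.539, 0.1565, 0.2604]
tcp_rot: [3.047, 0.764, -0.0]
ft_force: [1.2, 0.1, -6.1]
width: 0.0146
gripper_force: 79.5
[0.53951593 0.15667894 0.2609511 ] [3.04698073e+00 7.64416896e-01 2.03560385e-03] [-0.09819134 -0.41205658 -6.59190578] [-0.04340183  0.09439648  0.03289219] [ 0.17  0.34  0.11  1.33 -0.    2.82]
bar yaw 28.167052535277403
0.23 side crop [[159.0, 251.0], [188.0, 296.0], [327.0, 258.0], [294.0, 216.0]] top crop [[688.0, 102.0], [572.0, 158.0], [678.0, 374.0], [794.0, 317.0]]
0.252 side crop [[158.0, 229.0], [187.0, 273.0], [327.0, 236.0], [294.0, 195.0]] top crop [[683.0, 96.0], [564.0, 153.0], [672.0, 374.0], [791.0, 315.0]]
```

View pics/hov.png

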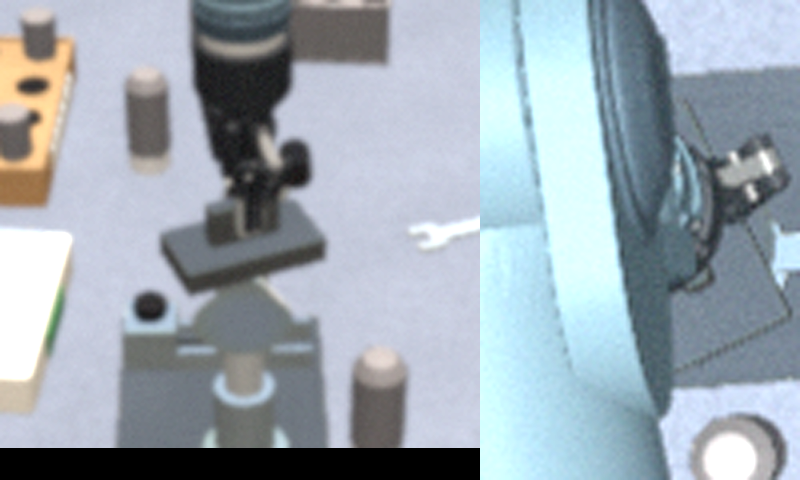

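The side crop shows the held slab just above the dome, with its front corner at (188,273) and right corner at (326,236) where predicted. The far-left corner at (163,238) looks a little low, so I check for tilt by overlaying predicted outlines, using the slab on the table as the reference.

```bash
python3 - <<'E'
from h import *
import pickle
f=vision.grab_frame("side"); s0=pickle.load(open("side.pkl","rb"));o=manip.get_obs()
p=o["position"];M=R.from_rotvec(o["tcp_rot"]).as_matrix()
def ov(fr,c,ax,z0,box):
    x0,y0,w,h=box;k=7
    im=cv2.convertScaleAbs(cv2.resize(fr["pixels"][y0:y0+h,x0:x0+w],(w*k,h*k),interpolation=cv2.INTER_CUBIC),alpha=2)
    n=np.array([-ax[1],ax[0]])
    for z,L,W in((0,.06,.032),(.022,.06,.032),(.057,.03,.008)):
        P=np.array([np.r_[c+i*L*ax+j*W*n,z0+z] for i,j in((1,1),(1,-1),(-1,-1),(-1,1))])
        q=((proj(fr,P)-[x0,y0]+.5)*k).round().astype(int); cv2.polylines(im,[q.reshape(-1,1,2)],True,(0,0,255) if z!=.022 else (0,255,0),1)
    return im
y=np.radians(51)
A=ov(s0,np.array([.4518,-.373]),np.array([np.cos(y),np.sin(y)]),0,(290,150,55,45))
B=ov(f,p[:2],M[:2,0],p[2]-.031,(245,180,58,50))
im=np.zeros((350,800,3),np.uint8);im[:315,:385]=A;im[:350,390:796]=B
cv2.imwrite("pics/ov.png",im);print(p)
E
```

```text
[0.53958268 0.15672106 0.26096477]
```

View pics/ov.png

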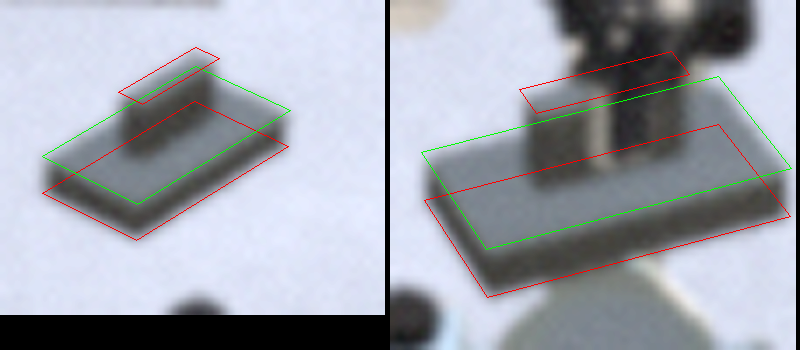

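The held slab's offsets match those on the table, so it is level and centred on the tool. I lower it slowly.

```bash
python3 -m pendant '1 0.05 0 -1.5 0 0 0;1 0.05 0 -3 0 0 0;1 0.05 0 -4.2 0 0 0;1 0.05 0 -4.8 0 0 0;1 0.05 0 -4.8 0 0 0' && python3 -m pendant '1 0 0 -0.1 0 0 0;1 0 0 -0.2 0 0 0;1 0 0 -0.3 0 0 0;1 0 0 -0.4 0 0 0;1 0 0 -0.4 0 0 0'
```

```text
time: 12.32
position: [0.5392, 0.1566, 0.2115]
tcp_rot: [-3.047, -0.765, 0.002]
ft_force: [-0.3, 0.2, -8.0]
width: 0.0146
gripper_force: 79.5
time: 12.95
position: [0.5396, 0.1567, 0.2081]
tcp_rot: [3.047, 0.765, -0.0]
ft_force: [-0.4, -1.0, -6.7]
width: 0.0149
gripper_force: 79.5
```

```bash
python3 -m pendant '1 0 0 -0.05 0 0 0;1 0 0 -0.1 0 0 0;1 0 0 -0.1 0 0 0;1 0 0 -0.1 0 0 0;1 0 0 -0.1 0 0 0'
```

```text
time: 13.58
position: [0.5397, 0.1567, 0.2073]
tcp_rot: [3.047, 0.765, 0.0]
ft_force: [0.1, -0.4, -7.0]
width: 0.0143
gripper_force: 79.6
```

```bash
python3 -m pendant '1 0 0 -0.05 0 0 0;1 0 0 -0.1 0 0 0;1 0 0 -0.1 0 0 0;1 0 0 -0.1 0 0 0;1 0 0 -0.1 0 0 0';  python3 -m pendant '1 0 0 -0.05 0 0 0;1 0 0 -0.1 0 0 0;1 0 0 -0.1 0 0 0;1 0 0 -0.1 0 0 0;1 0 0 -0.1 0 0 0'
```

```text
time: 14.2
position: [0.5398, 0.1567, 0.2067]
tcp_rot: [3.047, 0.765, 0.001]
ft_force: [-2.8, -1.2, 1.6]
width: 0.0149
gripper_force: 80.6
time: 14.82
position: [0.5398, 0.1568, 0.2063]
tcp_rot: [3.047, 0.765, 0.002]
ft_force: [-3.0, -1.1, 6.4]
width: 0.0143
gripper_force: 81.7
```

```bash
python3 -c "
from h import *
o=manip.get_obs();print(o['ft_torque'],o['ft_force'])"; python3 -m pendant '1 0 0 0.05 0 0 0;1 0 0 0.1 0 0 0;1 0 0 0.1 0 0 0;1 0 0 0.1 0 0 0;1 0 0 0.1 0 0 0'; python3 -c "
from h import *
o=manip.get_obs();print(o['ft_torque'],o['ft_force'])"
```

```text
[-0.2371659   0.92425951  0.02351279] [-2.95617    -1.12324878  6.44098097]
time: 15.45
position: [0.5398, 0.1568, 0.2064]
tcp_rot: [3.047, 0.765, 0.001]
ft_force: [-3.1, -0.2, 5.0]
width: 0.0146
gripper_force: 81.4
[-0.14791277  0.67366537  0.01073287] [-3.09370488 -0.16159283  5.01924332]
```

```bash
cat > avg.py <<'E'
from h import *
L=[]
for i in range(14): vision.grab_frame("side"); o=manip.get_obs(); L.append(np.r_[o["ft_force"],o["ft_torque"],o["position"]])
L=np.array(L);print(L.mean(0).round(4),L.std(0)[:6].round(3))
E
python3 avg.py; python3 -m pendant '1 0 0 0.05 0 0 0;1 0 0 0.1 0 0 0;1 0 0 0.1 0 0 0;1 0 0 0.1 0 0 0;1 0 0 0.1 0 0 0'>/dev/null; python3 avg.py; python3 -m pendant '1 0 0 0.2 0 0 0;1 0 0 0.4 0 0 0;1 0 0 0.4 0 0 0;1 0 0 0.4 0 0 0;1 0 0 0.4 0 0 0'; python3 avg.py
```

```text
[-2.8301e+00 -4.1460e-01  5.2162e+00 -1.1360e-01  7.2050e-01  4.3000e-03
  5.3980e-01  1.5670e-01  2.0640e-01] [0.608 0.469 0.544 0.024 0.025 0.023]
[ 3.0600e-01  1.7920e-01 -3.4784e+00  2.6300e-02 -6.4700e-02  2.6000e-03
  5.3970e-01  1.5670e-01  2.0700e-01] [0.658 0.399 0.916 0.042 0.078 0.037]
time: 18.1
position: [0.5395, 0.1567, 0.2111]
tcp_rot: [3.047, 0.765, -0.0]
ft_force: [0.1, -0.2, -7.0]
width: 0.0146
gripper_force: 79.7
[ 2.4100e-02  2.8240e-01 -7.2602e+00 -6.6000e-03  3.4000e-03  5.7000e-03
  5.3960e-01  1.5670e-01  2.1120e-01] [0.312 0.556 0.523 0.034 0.032 0.024]
```

Torque averages put the weight's mass on the tool axis and the contact centred within a few mm. I settle it back and let go.

```bash
python3 -m pendant '1 0 0 -0.2 0 0 0;1 0 0 -0.35 0 0 0;1 0 0 -0.43 0 0 0;1 0 0 -0.43 0 0 0;1 0 0 -0.43 0 0 0'; python3 -m pendant '-1 0 0 0 0 0 0;-1 0 0 0 0 0 0;-1 0 0 0 0 0 0;-1 0 0 0 0 0 0;-1 0 0 0 0 0 0' 20
python3 - <<'E'
from h import *
f=vision.grab_frame("side");t=vision.grab_frame("top")
b=cv2.resize(t["pixels"][155:275,150:230],(320,480),interpolation=cv2.INTER_CUBIC)
im=np.zeros((480,800,3),np.uint8);im[:448,:480]=cv2.resize(f["pixels"][130:270,200:350],(480,448),interpolation=cv2.INTER_CUBIC);im[:,480:]=b
cv2.imwrite("pics/set.png",cv2.convertScaleAbs(im,alpha=1.8))
E
```

```text
time: 19.42
position: [0.5396, 0.1567, 0.2072]
tcp_rot: [3.047, 0.765, 0.0]
ft_force: [-0.2, -1.0, -4.1]
width: 0.0144
gripper_force: 79.8
time: 20.05
position: [0.5398, 0.1567, 0.207]
tcp_rot: [3.047, 0.765, 0.0]
ft_force: [0.2, -0.5, 0.3]
width: 0.0855
gripper_force: 0.0
```

View pics/set.png

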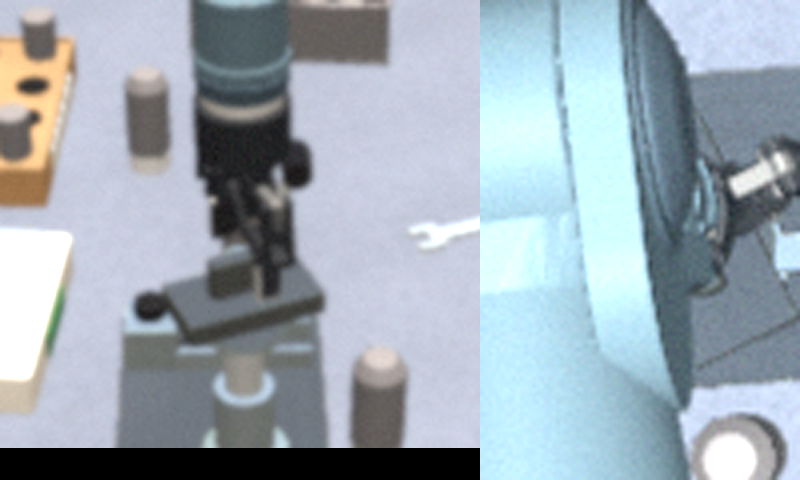

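The slab sits level on the dome, with its corners at (165,292), (190,340) and (325,300). I retreat straight up and move over to the button.

```bash
python3 -m pendant '-1 0 0 1 0 0 0;-1 0 0 3 0 0 0;-1 0 0 6 0 0 0;-1 0 0 9 0 0 0;-1 0 0 12 0 0 0'; python3 -m pendant '1 2 -2.5 0 0 0 0;1 4 -5 0 0 0 0;1 6 -8 0 0 0 0;1 8 -11 0 0 0 0;1 10 -13 0 0 0 0' 40;  python3 -m pendant '1 0 0 -3 0 0 0;1 0 0 -7 0 0 0;1 0 0 -12 0 0 0;1 0 0 -16 0 0 0;1 0 0 -16 0 0 0'
python3 - <<'E'
from h import *
f=vision.grab_frame("side");o=manip.get_obs();print(o["position"],o["q"].round(2))
cv2.imwrite("pics/btn.png",cv2.convertScaleAbs(cv2.resize(f["pixels"][70:280,190:430],(800,700),interpolation=cv2.INTER_CUBIC)[:600],alpha=1.7))
E
```

```text
time: 20.78
position: [0.5396, 0.1567, 0.3287]
tcp_rot: [3.047, 0.765, 0.002]
ft_force: [0.9, 0.0, 0.2]
width: 0.0853
gripper_force: 0.0
time: 21.4
position: [0.6403, 0.0253, 0.3277]
tcp_rot: [3.047, 0.763, 0.001]
ft_force: [0.5, 0.7, 0.4]
width: -0.0001
gripper_force: 0.0
time: 22.02
position: [0.6367, 0.0269, 0.1638]
tcp_rot: [-3.045, -0.764, 0.012]
ft_force: [-0.6, 0.4, 0.7]
width: -0.0004
gripper_force: 0.0
[0.63867244 0.02677536 0.16662047] [-0.06  0.53  0.16  1.2  -0.    2.59]
```

View pics/btn.png

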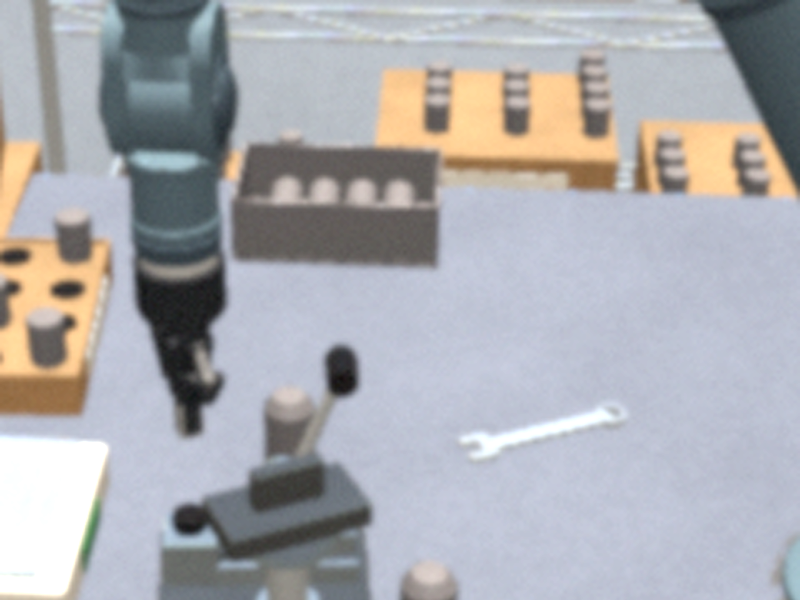

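The slab is balanced at (285,510), the lever is in notch 3 and the arm is clear. The button press comes next.

```bash
python3 -m pendant '1 0.1 0.05 -3 0 0 0;1 0.1 0.05 -6 0 0 0;1 0.1 0.05 -7.5 0 0 0;1 0.1 0.05 -8.4 0 0 0;1 0.1 0.05 -8.4 0 0 0'; python3 -m pendant '1 0 0 -0.4 0 0 0;1 0 0 -0.8 0 0 0;1 0 0 -1.2 0 0 0;1 0 0 -1.25 0 0 0;1 0 0 -1.25 0 0 0'; python3 -m pendant '1 0 0 0 0 0 0;1 0 0 0 0 0 0;1 0 0 0 0 0 0;1 0 0 0 0 0 0;1 0 0 0 0 0 0'
```

```text
time: 22.7
position: [0.6412, 0.0272, 0.0836]
tcp_rot: [3.047, 0.765, 0.001]
ft_force: [-0.8, -0.2, 0.1]
width: -0.0003
gripper_force: 0.0
time: 23.32
position: [0.6421, 0.0272, 0.0714]
tcp_rot: [3.046, 0.765, 0.005]
ft_force: [2.9, 0.4, 4.0]
width: 0.0
gripper_force: 2.0
time: 23.95
position: [0.6409, 0.0271, 0.0705]
tcp_rot: [3.047, 0.765, 0.001]
ft_force: [3.4, -0.9, 3.5]
width: -0.0001
gripper_force: 2.2
```

```bash
cat > chk.py <<'E'
from h import *
s=vision.grab_frame("side");g=s["pixels"].max(2)
m=(g[165:225,276:335]<52).astype(np.uint8);n,l,st,c=cv2.connectedComponentsWithStats(m)
print([(st[i,4],(c[i]+[276,165]).round(1).tolist()) for i in range(1,n) if st[i,4]>25])
E
python3 chk.py; python3 -m pendant '1 0 0 -0.1 0 0 0;1 0 0 -0.2 0 0 0;1 0 0 -0.25 0 0 0;1 0 0 -0.25 0 0 0;1 0 0 -0.25 0 0 0'; python3 chk.py;  python3 -m pendant '1 0 0 0 0 0 0;1 0 0 0 0 0 0;1 0 0 0 0 0 0;1 0 0 0 0 0 0;1 0 0 0 0 0 0';python3 chk.py
```

```text
[(np.int32(91), [318.0, 200.1])]
time: 24.62
position: [0.6409, 0.0272, 0.0689]
tcp_rot: [3.047, 0.765, 0.001]
ft_force: [1.9, -0.1, 10.2]
width: 0.0003
gripper_force: 4.8
[(np.int32(91), [318.0, 200.1])]
time: 25.3
position: [0.6409, 0.0272, 0.0689]
tcp_rot: [3.047, 0.765, 0.001]
ft_force: [1.8, -0.3, 10.0]
width: 0.0003
gripper_force: 4.8
[(np.int32(91), [318.0, 200.1])]
```

The knob is at (318,200), its home position. I lift off and check.

```bash
python3 -m pendant '1 0 0 0.5 0 0 0;1 0 0 1.5 0 0 0;1 0 0 4 0 0 0;1 0 0 8 0 0 0;1 0 0 12 0 0 0'; python3 -m pendant '1 0 -2 4 0 0 0;1 0 -5 8 0 0 0;1 0 -9 10 0 0 0;1 0 -14 10 0 0 0;1 0 -14 10 0 0 0'; python3 - <<'E'
from h import *
f=vision.grab_frame("side");t=vision.grab_frame("top")
im=np.zeros((600,800,3),np.uint8);im[:560,:480]=cv2.resize(f["pixels"][130:305,200:350],(480,560),interpolation=cv2.INTER_CUBIC);im[:480,480:]=cv2.resize(t["pixels"][155:275,180:260],(320,480),interpolation=cv2.INTER_CUBIC)
cv2.imwrite("pics/fin.png",cv2.convertScaleAbs(im,alpha=1.8))
E
python3 chk.py
```

```text
time: 25.98
position: [0.6378, 0.0274, 0.1873]
tcp_rot: [-3.045, -0.764, 0.01]
ft_force: [0.4, 0.1, 0.3]
width: 0.0002
gripper_force: 0.0
time: 26.6
position: [0.6388, -0.1158, 0.2864]
tcp_rot: [-3.047, -0.757, 0.007]
ft_force: [-0.3, 0.1, 0.3]
width: -0.0
gripper_force: 0.0
[(np.int32(94), [318.1, 200.1])]
```

View pics/fin.png

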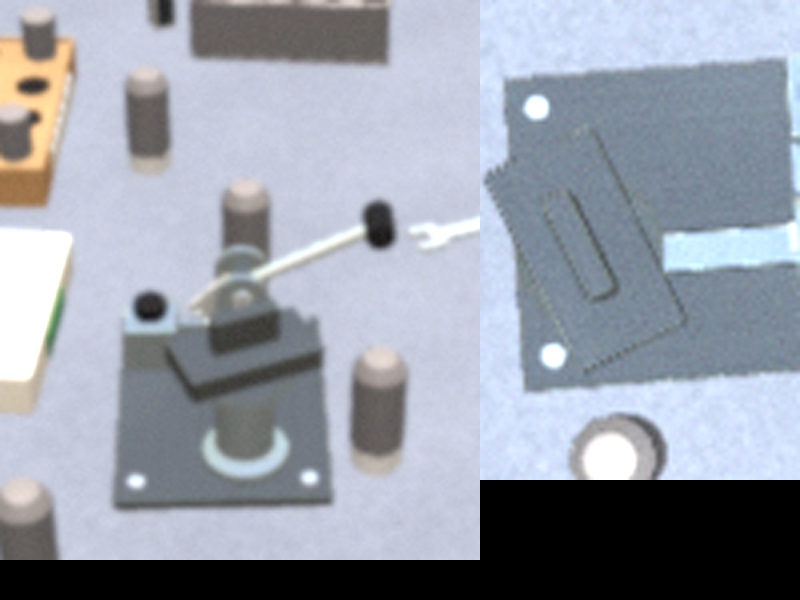

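The lever is home with its knob at (380,225), and the lift is at the bottom with the slab balanced on it at (245,355). The flasks have not moved.

```bash
python3 -c "
from station import manip
print(manip.hand_in())"
```

```text
the job is handed in; nothing more can be done
None
```

The job is handed in after about 27 s of robot time: the brake held the slab at notch 3, the lever is fully home, and the lift is at the bottom with the slab still balanced on it; I saw no flask moved and never went near the round weight.

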